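Put the green whetstone away in its sliding-cover case

TASK

At the knife sharpener's bench, slide back the yellow cover of the wooden case, set the green whetstone down flat in the open well (place it, do not drop or throw it), then slide the cover fully shut over it. Leave the brown whetstone, which looks the same but for its colour, where it lies.

Things in the scene. Friction and masses are not known exactly. Their poses are not given: they have to be found in the camera images.
- case: Dark wooden case fixed to the bench, 140 mm wide (x), 272 mm long (y from -72 to +200), 57 mm high at its two side rails. Origin on the bench, below the centre of the well. Well: 120 mm (x) by 124 mm (y), centred on the origin, grey floor 10 mm and rim 46 mm above the bench. Behind it (y above +62 mm) a solid deck onto which the cover slides.
- cover (a joint): Yellow cover of the case, 6 mm thick, top 52.5 mm above the bench. In m: 0 = shut, 0.135 = fully back, well clear; grows along the case's +y. Stays where left, about 2 N of friction; starts 0 to 0.025. Black grip block on top, 36 mm (case x) by 16 mm (case y), from 52.5 to 76.5 mm above the bench, its centre at case x = 0, y = 35 mm + the joint value.
- green_stone: Green whetstone, a loose bar lying flat on the bench: 36 mm (its x) by 100 mm (its y) by 24 mm high, about 0.2 kg. Origin at the centre of its underside. It fits in the well with its length along the case's y, or across it.
- brown_stone: Reddish-brown whetstone of the same size and shape (36 by 100 by 24 mm), origin at the centre of its underside; not to be moved. The two stones lie on the same side of the case (beyond its -y end), one nearer to the robot and one farther, either way round, their length roughly along world y.

How it is judged:
By the outcome, as a careful person would: the job done as asked, in the order asked, and still so for the second after the job is handed in, with the robot touching nothing.
It also fails if it takes over 67 s, if anything falls off the work surface, if the arm or the gripper's body presses on something with over 40 N, if the wrist force passes 120 N, or if a joint passes its speed limit or range.

ROBOT

A 6-joint arm with a two-finger parallel gripper is mounted at the origin on the work surface. World frame = base frame: x ahead of the robot, y to its left, z up, the work surface at z = 0. Lengths are in m, angles in degrees, forces in N, time in s.
With the tool pointing down it reaches from about 0.225 to 0.725 m from the base axis. Payload 3.1 kg.
Tool frame: the origin (TCP) lies where the fingers leave the gripper's body, on its centre line; the fingertips stand 73 mm ahead of it and the grasp point (between the pads) lies 54 mm ahead of it; z points along the fingers, y is the line along which they close (so a half turn about z gives the same grasp; the last joint's range is limited). The gripper opens to 85 mm and grips with 20 to 120 N. Pads are 22 mm wide; open, the fingers measure 114 mm over their backs; the gripper's body (76 mm by 85 mm) begins 54 mm behind the grasp point. The pads swing forward as they close: fully open they stand 13 mm farther back than shut.
Start: joints at [59.427, 2.75, 5.684, 92.934, 0, 82.678], TCP at [0.207, 0.482, 0.304] pointing down, gripper open.
Joint ranges: [-166.93, 166.93], [-56.73, 111.36], [-69.38, 81.34], [-121.58, 131.49], [-85.45, 84.26], [-180, 180]. Speed limits (degrees/s): [159.86, 159.86, 180, 180, 180, 180].

INTERFACE

Orientations are given as [roll, pitch, yaw] about the fixed x, y, z axes, in that order (R = Rz(yaw) Ry(pitch) Rx(roll)).
In Python, from rig import arm, vision gives the robot as it stands.
- The arm moves only by the tool carry_out, never from a script. Its argument "commands" is one flat list of numbers, 7 for each row, row after row: the shift along the tool's x, y, z in m, then the turn, a rotation vector about the tool's x, y, z in rad, then the opening, from 0 (shut) to 1 (fully open). In form: [dx, dy, dz, wx, wy, wz, hand, dx, dy, dz, wx, wy, wz, hand, ...]. A call has 1 to 5 rows; each row is the pose to reach, as a shift and turn from the pose commanded when the call began, along the tool's axes at that moment; what a row does not reach only later rows make up. A row lasts 1/8 s, in which the tool goes at most 62.5 mm and 10.7 degrees, less where a joint would pass 70% of its speed; a pose out of reach is approached as far as the arm can. A call with a gripper value outside its range is refused whole. The fingers move at their own pace and stop on an object; the grip force is fixed at half the most. Time passes only in rows, so rows that repeat a pose let the fingers close. It gives the time, the measured TCP pose, the force, the opening and the grip force at its end, in the units of the state.
- arm.state(): the state, without advancing time (a new reading comes with each control period).
- vision.grab_frame(name): name is "side" or "top" or "wrist"; returns (picture, depth): 400x640x3 uint8, red, green, blue; 400x640 float32, m along the optical axis (not along the pixel's ray), 0 where there is no reading.
- vision.calibration(name): a dict with "K" (3x3 intrinsics, pixels), "rvec" (rotation vector, rad) and "tvec" (3), from world to camera coordinates, as OpenCV has them; the wrist camera has in their place "tool_from_camera" (4x4, takes a point from camera to tool coordinates, whose origin is the TCP and whose axes are the flange's). Camera axes: x right, y down, z forward; pixel columns grow to the right and rows downward; lengths in m; the calibration is good to about 2 mm. A picture is of the moment at which its call begins: read the wrist's pose just before it. calibration takes no time and is no camera call.
- arm.close_job(): hands the job in; it is judged then, once.
The state is a dict: "time_s": time; "joint_positions": joint angles; "qd": joint speeds; "joint_efforts": joint torques, N m; "ee_pos": TCP position; "ee_rot": TCP orientation; "contact_force": force on the tool from outside, world axes, zero at the start; "moment": the same for the moment, N m; "grip_width": finger opening in m; "gripper_force": force on a finger pad.
Only numpy, scipy, OpenCV 4.12 (cv2) and the standard library are available. Lean on these libraries where they do the work, as an engineer would, in place of code of your own. Each camera call takes 0.05 s, during which the arm holds its last target. There are 200 camera calls.

## Working session

There is one attempt and no reset: what is moved stays moved. The work goes in short steps, Python scripts to look and compute and a tool call to move; the robot and the scene stay as the last step left them, time stands still between calls to the robot, and variables do not carry over. Pictures are saved under pics/ and viewed, at most 10 in all, crops included, and the job is handed in when it is done.

Besides the shell and the picture viewer there is one more tool, called as a command line: name --argument value ..., lists and objects as JSON in quotes. carry_out: Moves the arm, as the interface text tells. Its arguments: {"type":"object","properties":{"commands":{"type":"array","items":{"type":"number"}}},"required":["commands"]}

```bash
mkdir -p pics; ls; python3 - <<'E'
from rig import arm, vision
import cv2, numpy as np
s=arm.state(); print(s)
for n in ["top","side"]:
    p,d=vision.grab_frame(n); cv2.imwrite(f"pics/{n}0.png",p[:,:,::-1]); np.save(f"{n}0.npy",d)
    c=vision.calibration(n); print(n,c)
E
```

```text
pics
{'time_s': 0.0, 'joint_positions': array([ 5.94289491e+01,  2.79387619e+00,  5.59063525e+00,  9.29349375e+01,
       -2.20908952e-04,  8.26783152e+01]), 'qd': array([ 0.05451433, -0.00929974, -0.05305287,  0.01516521,  0.06243845,
       -0.09328341]), 'joint_efforts': array([ 2.75445163e-04, -3.38780379e+01,  3.20016718e+01,  2.04008172e-02,
       -3.56118983e-05, -5.45237285e-06]), 'ee_pos': array([0.2070091, 0.4819713, 0.3026995]), 'ee_rot': array([-1.79862920e+02, -1.73903323e-02,  1.56750613e+02]), 'contact_force': array([-0.36899196, -0.80431436,  0.05201726]), 'moment': array([-0.00691063, -0.01239992, -0.02787512]), 'gripper_force': 0.0, 'grip_width': 0.08538222976083726}
top {'K': array([[497.45066025,   0.        , 322.51017541],
       [  0.        , 497.45066025, 194.4546564 ],
       [  0.        ,   0.        ,   1.        ]]), 'rvec': array([ 2.10694627, -2.12933448,  0.2107131 ]), 'tvec': array([-0.0435974 ,  0.5462101 ,  0.87190124])}
side {'K': array([[388.99111361,   0.        , 316.58490483],
       [  0.        , 388.99111361, 204.00301258],
       [  0.        ,   0.        ,   1.        ]]), 'rvec': array([ 0.48460186, -2.56503239,  1.38900301]), 'tvec': array([0.46548579, 0.1876462 , 0.5530791 ])}
```

View pics/top0.png

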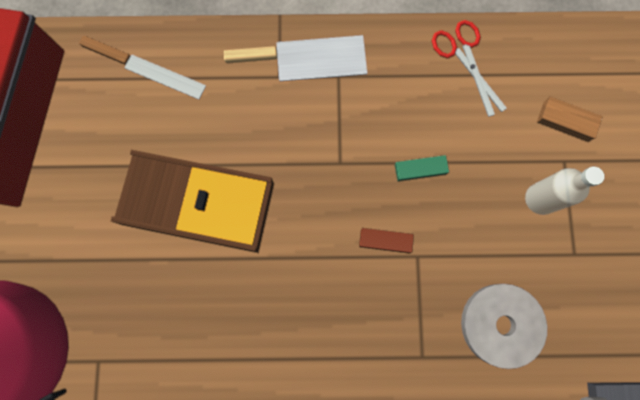

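The top view shows the case with its yellow cover at about (225,205), the black grip at (202,200), the green stone at (422,168) and the brown stone at (386,240). Next I measure them by colour and calibration.

```bash
cat > h.py <<'E'
import numpy as np, cv2
from rig import arm, vision
from scipy.spatial.transform import Rotation as R
def onplane(px,z,name="top"):
    "pixels -> world points on the plane at height z"
    c=vision.calibration(name); Rm=cv2.Rodrigues(c["rvec"])[0]; C=-Rm.T@c["tvec"]
    px=np.atleast_2d(np.float64(px)); ray=np.c_[px,np.ones(len(px))]@np.linalg.inv(c["K"]).T@Rm
    return C+ray*((z-C[2])/ray[:,2])[:,None]
def world(mask,d,name="top"):
    c=vision.calibration(name); Rm=cv2.Rodrigues(c["rvec"])[0]
    v,u=np.nonzero(mask&(d>0)); z=d[v,u]
    return ((np.c_[u,v,np.ones(len(u))]@np.linalg.inv(c["K"]).T)*z[:,None]-c["tvec"])@Rm
def rect(P):
    "centre, long-axis angle (deg), sizes of min-area rectangle"
    (c,(w,h),a)=cv2.minAreaRect((P[:,:2]*1000).astype(np.float32))
    if w>h: a,w,h=a,h,w
    else: a=a+90
    return np.round(c,1),round(a,1),(round(w,1),round(h,1))
def plan(pos,down_yaw):
    "tool-axes shift and rotvec from now to tool pointing down with given yaw of tool x"
    s=arm.state(); R0=R.from_euler('xyz',s["ee_rot"],degrees=True)
    T=R.from_euler('xyz',[180,0,down_yaw],degrees=True)
    print("now",s["ee_pos"].round(4),s["ee_rot"].round(2),s["time_s"])
    print("shift",R0.inv().apply(np.array(pos)-s["ee_pos"]).round(4),"turn",(R0.inv()*T).as_rotvec().round(4))
E
python3 - <<'E'
from h import *
p=cv2.imread("pics/top0.png"); d=np.load("top0.npy"); hsv=cv2.cvtColor(p,cv2.COLOR_BGR2HSV).astype(int)
H,S,V=hsv[...,0],hsv[...,1],hsv[...,2]
u,v=np.meshgrid(range(640),range(400))
ms={"green":(H>60)&(H<95)&(S>100)&(V>90),
"brown":((H<8)|(H>172))&(S>100)&(abs(u-386)<40)&(abs(v-240)<25),
"yellow":(H>19)&(H<30)&(S>190)&(V>150)&(u<290)&(v>150),
"grip":(V<50)&(abs(u-202)<14)&(abs(v-200)<18)}
for n,m in ms.items():
    P=world(m,d); z=np.median(P[:,2]); print(n,m.sum(),"z",P[:,2].min().round(3),z.round(4),P[:,2].max().round(3))
    hi={"green":.024,"brown":.024,"yellow":.0525,"grip":.0765}[n]
    mm=m.copy()
    if n in("green","brown","grip"):
        vv,uu=np.nonzero(m&(d>0)); mm[:]=0; k=P[:,2]>z-.005; mm[vv[k],uu[k]]=1
    v_,u_=np.nonzero(mm); print("   rect",rect(onplane(np.c_[u_,v_],hi)))
# case corners: side rail/outer edges
c=(p[140:260,100:290]); cv2.imwrite("pics/case0.png",cv2.resize(c,None,fx=4,fy=4,interpolation=cv2.INTER_CUBIC))
E
```

```text
green 847 z 0.015 0.0245 0.03
   rect (array([ 603.6, -242.5]), 97.5, (33.4, 99.0))
brown 803 z 0.02 0.0246 0.03
   rect (array([ 462.5, -168.3]), 82.5, (32.7, 96.1))
yellow 4647 z 0.047 0.053 0.065
   rect (array([528.3, 138.4]), 77.9, (119.5, 143.5))
grip 143 z 0.065 0.0768 0.081
   rect (array([533.5, 170.6]), 168.3, (13.8, 31.9))
```

View pics/case0.png

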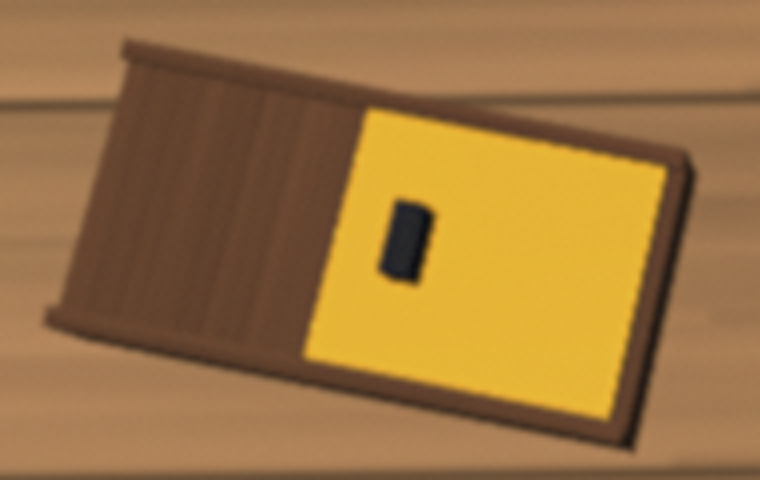

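View pics/side0.png

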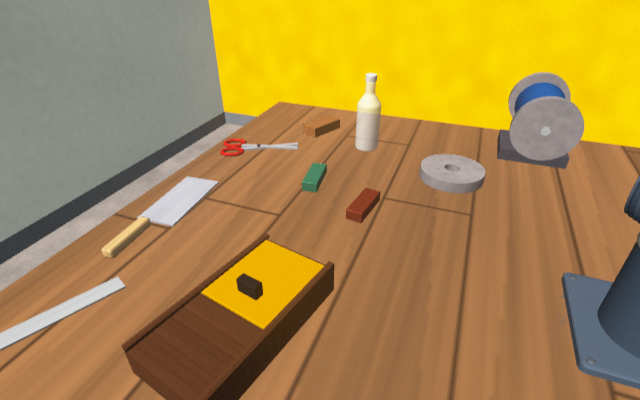

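The crop shows the rail-top corners at crop (125,40), (45,315), (688,155) and (625,437). The cover is shut or nearly shut, and the side view agrees with this layout. I fit the case pose from the corners.

```bash
python3 - <<'E'
from h import *
px=np.array([[125,38],[45,318],[690,155],[627,440]])/4+[100,140]-.4
W=onplane(px,.057); print(W.round(4))
L=np.array([[70,200],[-70,200],[70,-72],[-70,-72]])/1000
a,b=W[:,:2],L; ac,bc=a.mean(0),b.mean(0); U,_,Vt=np.linalg.svd((b-bc).T@(a-ac)); Rm=(U@Vt).T
o=ac-Rm@bc; print("origin",o.round(4),"yaw",np.degrees(np.arctan2(Rm[1,0],Rm[0,0])).round(2)); print((a-(b@Rm.T+o)).round(4))
g=Rm.T@(np.array([.5335,.1706])-o); print("grip in case",g.round(4))
y=Rm.T@(np.array([.5283,.1384])-o); print("cover centre",y.round(4))
E
```

```text
[[0.6364 0.3119 0.057 ]
 [0.5031 0.34   0.057 ]
 [0.5768 0.0444 0.057 ]
 [0.4443 0.0718 0.057 ]]
origin [0.5265 0.1295] yaw -12.32
[[-0.0012  0.0019]
 [ 0.0023  0.0001]
 [-0.0027  0.0002]
 [ 0.0016 -0.0023]]
grip in case [-0.0019  0.0417]
cover centre [-0.0001  0.0091]
```

```bash
python3 -c "
from h import *
plan([.5345,.1705,.21],167.8)"
```

```text
now [0.207  0.482  0.3028] [-1.7988e+02 -2.0000e-02  1.5675e+02] 0.1
shift [-0.4239 -0.1568  0.093 ] turn [-0.0021 -0.0005 -0.1929]
```

carry_out --commands '[-0.04, -0.015, 0, 0, 0, 0, 1, -0.085, -0.031, 0, 0, 0, 0, 1, -0.13, -0.048, 0, 0, 0, 0, 1, -0.175, -0.065, 0, 0, 0, 0, 1, -0.22, -0.081, 0, 0, 0, 0, 1]'

```text
time_s: 0.72
ee_pos: [0.3781, 0.3198, 0.3034]
ee_rot: [-180.0, -0.0, 156.8]
contact_force: [0.5, 0.5, -1.2]
grip_width: 0.0854
gripper_force: 0.0
```

carry_out --commands '[-0.045, -0.017, 0.02, 0, 0, -0.04, 1, -0.09, -0.034, 0.04, 0, 0, -0.08, 1, -0.135, -0.051, 0.06, 0, 0, -0.12, 1, -0.175, -0.066, 0.08, 0, 0, -0.16, 1, -0.204, -0.076, 0.093, 0, 0, -0.193, 1]'

```text
time_s: 1.35
ee_pos: [0.5352, 0.169, 0.2088]
ee_rot: [-179.9, -0.1, 167.8]
contact_force: [0.2, -0.4, 0.3]
grip_width: 0.0854
gripper_force: 0.0
```

```bash
python3 - <<'E'
from h import *
plan([.5345,.1705,.132],167.8)
s=arm.state(); p,d=vision.grab_frame("wrist"); cv2.imwrite("pics/w1.png",p[:,:,::-1]); np.save("w1.npy",d)
print(vision.calibration("wrist"))
E
```

```text
now [0.5352 0.169  0.2088] [-1.7993e+02 -1.4000e-01  1.6779e+02] 1.35
shift [0.0009 0.0014 0.0768] turn [-0.0012 -0.0024 -0.0002]
{'K': array([[286.86380239,   0.        , 318.76681418],
       [  0.        , 286.86380239, 203.12715493],
       [  0.        ,   0.        ,   1.        ]]), 'tool_from_camera': array([[ 1.06282270e-03, -9.54777892e-01, -2.97318092e-01,
         7.74366899e-02],
       [ 9.99999021e-01,  7.44258211e-04,  1.18465841e-03,
         2.12094123e-04],
       [-9.09804228e-04, -2.97319060e-01,  9.54777748e-01,
        -6.95473267e-02],
       [ 0.00000000e+00,  0.00000000e+00,  0.00000000e+00,
         1.00000000e+00]])}
```

View pics/w1.png

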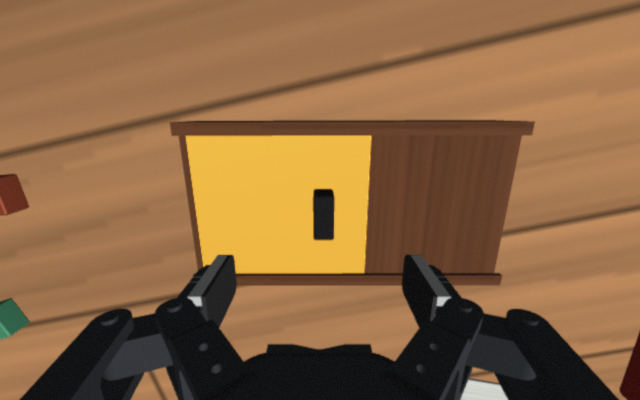

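The wrist view shows the grip block at (324,190-238), and the case edges are aligned with the image. I convert its top to tool coordinates.

```bash
python3 - <<'E'
from h import *
d=np.load("w1.npy"); p=cv2.imread("pics/w1.png"); c=vision.calibration("wrist"); T=c["tool_from_camera"]
def tool(u,v):
    z=d[v,u]; P=np.c_[u,v,np.ones(len(u))]@np.linalg.inv(c["K"]).T*z[:,None]; return P@T[:3,:3].T+T[:3,3]
v,u=np.nonzero((p.max(2)<60)&(np.arange(400)[:,None]<245)&(np.arange(640)>305)&(np.arange(640)<340)&(np.arange(400)[:,None]>180))
Q=tool(u,v); zt=np.quantile(Q[:,2],.2); k=Q[:,2]<zt+.004; print(zt,Q[k].min(0),Q[k].max(0),Q[k].mean(0))
# case edges along mid lines
for uv in [(352,122),(352,135),(352,284),(352,274),(188,200),(510,200),(368,200),(250,180)]:
    print(uv,tool(np.array([uv[0]]),np.array([uv[1]])).round(4))
E
```

```text
0.13235292775371787 [-0.01403122 -0.00316715 -0.06954733] [0.07743669 0.01067298 0.13632541] [0.00410987 0.00365408 0.13196009]
(352, 122) [[0.0716 0.0252 0.1524]]
(352, 135) [[0.0622 0.0255 0.1521]]
(352, 284) [[-0.0662  0.0299  0.1513]]
(352, 274) [[-0.0585  0.0301  0.1552]]
(188, 200) [[ 0.0076 -0.1102  0.1632]]
(510, 200) [[-0.0061  0.1952  0.2101]]
(368, 200) [[0.0079 0.0421 0.1626]]
(250, 180) [[ 0.0266 -0.0548  0.1562]]
```

carry_out --commands '[0.003, 0.0035, 0.03, 0, 0, 0, 1, 0.003, 0.0035, 0.06, 0, 0, 0, 1, 0.003, 0.0035, 0.077, 0, 0, 0, 0, 0.003, 0.0035, 0.077, 0, 0, 0, 0, 0.003, 0.0035, 0.077, 0, 0, 0, 0]'

```text
time_s: 2.02
ee_pos: [0.5333, 0.175, 0.1351]
ee_rot: [180.0, 0.1, 167.8]
contact_force: [0.0, 0.1, 0.7]
grip_width: 0.0322
gripper_force: 0.0
```

carry_out --commands '[0, 0, 0, 0, 0, 0, 0, 0, 0, 0, 0, 0, 0, 0, 0, 0, 0, 0, 0, 0, 0]'

```text
time_s: 2.4
ee_pos: [0.5336, 0.1748, 0.1359]
ee_rot: [180.0, 0.2, 167.8]
contact_force: [-1.6, -0.8, 5.1]
grip_width: 0.0141
gripper_force: 61.1
```

carry_out --commands '[0, 0.02, 0, 0, 0, 0, 0, 0, 0.045, 0, 0, 0, 0, 0, 0, 0.07, 0, 0, 0, 0, 0, 0, 0.095, 0, 0, 0, 0, 0, 0, 0.115, 0, 0, 0, 0, 0]'

```text
time_s: 3.02
ee_pos: [0.5579, 0.2878, 0.1359]
ee_rot: [180.0, 0.2, 167.8]
contact_force: [-0.0, -2.3, 6.7]
grip_width: 0.0141
gripper_force: 61.2
```

carry_out --commands '[0, 0.01, 0, 0, 0, 0, 0, 0, 0.013, 0, 0, 0, 0, 0, 0, 0.013, 0, 0, 0, 0, 0]'

```text
time_s: 3.4
ee_pos: [0.56, 0.2976, 0.1359]
ee_rot: [-179.7, 0.1, 167.7]
contact_force: [-2.9, -7.4, 8.4]
grip_width: 0.0145
gripper_force: 61.4
```

carry_out --commands '[0, 0, 0, 0, 0, 0, 0.6, 0, 0, 0, 0, 0, 0, 0.6, 0, 0, -0.02, 0, 0, 0, 0.8, 0, 0, -0.06, 0, 0, 0, 0.8, 0, 0, -0.115, 0, 0, 0, 0.8]'

```text
time_s: 4.03
ee_pos: [0.5586, 0.2999, 0.2473]
ee_rot: [-179.9, -0.2, 167.8]
contact_force: [1.1, 0.5, 0.4]
grip_width: 0.0683
gripper_force: 0.0
```

```bash
python3 -c "
from h import *
plan([.6036,-.2425,.22],97.5)
p,d=vision.grab_frame('wrist'); cv2.imwrite('pics/w2.png',p[:,:,::-1])"
```

```text
now [0.5586 0.2999 0.2473] [-179.88   -0.24  167.83] 4.025
shift [-0.1585 -0.5207  0.0278] turn [-0.0045 -0.0024  1.2275]
```

View pics/w2.png

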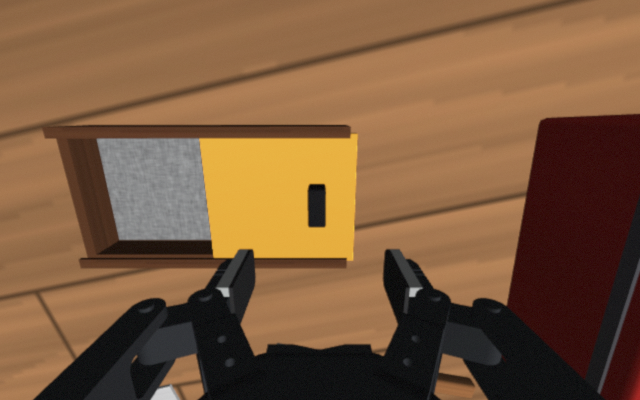

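The well is open and the cover fully back, with the grip at (317,205). Next, the green stone.

carry_out --commands '[-0.015, -0.05, 0, 0, 0, 0, 0.8, -0.03, -0.1, 0, 0, 0, 0, 0.8, -0.047, -0.155, 0, 0, 0, 0, 0.8, -0.064, -0.21, 0, 0, 0, 0, 0.8, -0.079, -0.26, 0, 0, 0, 0, 0.8]'

```text
time_s: 4.7
ee_pos: [0.5821, 0.0275, 0.2486]
ee_rot: [180.0, 0.0, 167.8]
contact_force: [0.4, -0.1, 0.1]
grip_width: 0.0684
gripper_force: 0.0
```

carry_out --commands '[-0.017, -0.055, 0, 0, 0, 0.16, 0.8, -0.034, -0.11, 0, 0, 0, 0.33, 0.8, -0.05, -0.165, 0.01, 0, 0, 0.5, 0.8, -0.066, -0.215, 0.02, 0, 0, 0.67, 0.8, -0.0795, -0.2607, 0.028, 0, 0, 0.84, 0.8]'

```text
time_s: 5.32
ee_pos: [0.6048, -0.2442, 0.2199]
ee_rot: [180.0, -0.0, 119.3]
contact_force: [-0.3, 0.1, 0.2]
grip_width: 0.0683
gripper_force: 0.0
```

carry_out --commands '[0, 0, 0, 0, 0, 0.17, 0.8, 0, 0, 0, 0, 0, 0.34, 0.8, 0, 0, 0, 0, 0, 0.3875, 0.8, 0, 0, 0, 0, 0, 0.3875, 0.8]'

```text
time_s: 5.82
ee_pos: [0.6048, -0.2423, 0.2204]
ee_rot: [180.0, -0.0, 97.5]
contact_force: [0.8, 0.3, -0.1]
grip_width: 0.0687
gripper_force: 0.0
```

```bash
python3 - <<'E'
from h import *
plan([.6036,-.2425,.075],97.5)
s=arm.state(); p,d=vision.grab_frame("wrist"); p=np.ascontiguousarray(p[:,:,::-1]); cv2.imwrite("pics/w3.png",p)
c=vision.calibration("wrist"); T=c["tool_from_camera"]
h=cv2.cvtColor(p,cv2.COLOR_BGR2HSV); v,u=np.nonzero((h[...,0]>60)&(h[...,0]<95)&(h[...,1]>90)&(h[...,2]>50)&(d>0))
P=np.c_[u,v,np.ones(len(u))]@np.linalg.inv(c["K"]).T*d[v,u][:,None]; P=P@T[:3,:3].T+T[:3,3]
W=R.from_euler('xyz',s["ee_rot"],degrees=True).apply(P)+s["ee_pos"]; print(len(W),np.median(W[:,2]))
k=W[:,2]>.019; print("world",rect(W[k]),"tool",rect(P[k]))
E
```

```text
now [ 0.6048 -0.2423  0.2204] [ 1.7999e+02 -3.0000e-02  9.7530e+01] 5.825
shift [-1.000e-04 -1.300e-03  1.454e-01] turn [ 0.0001 -0.0004  0.0004]
3521 0.023548956856589753
world (array([ 603.1, -243.4]), 97.5, (34.3, 98.5)) tool (array([-0.9, -1.9]), 0.1, (34.3, 98.5))
```

View pics/w3.png

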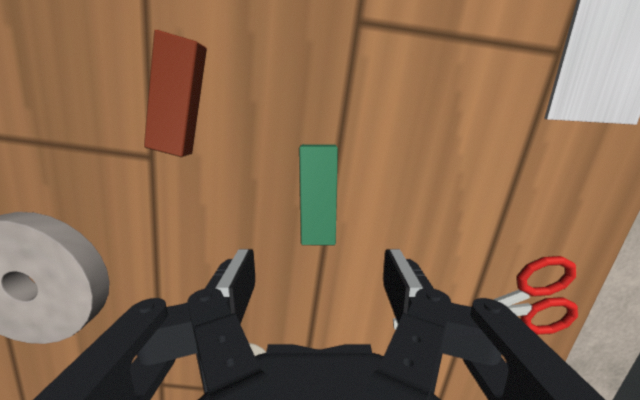

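The green stone is centred and aligned at about (318,195), with the brown one clear at (175,93). I descend and grip.

carry_out --commands '[-0.001, -0.0017, 0.05, 0, 0, 0, 0.8, -0.001, -0.0017, 0.1, 0, 0, 0, 0.8, -0.001, -0.0017, 0.13, 0, 0, 0, 0.8, -0.001, -0.0017, 0.144, 0, 0, 0, 0.8, -0.001, -0.0017, 0.144, 0, 0, 0, 0.8]'

```text
time_s: 6.5
ee_pos: [0.6026, -0.2433, 0.076]
ee_rot: [-179.9, -0.1, 97.5]
contact_force: [-0.8, 0.9, -0.4]
grip_width: 0.0682
gripper_force: 0.0
```

carry_out --commands '[0, 0, 0, 0, 0, 0, 0, 0, 0, 0, 0, 0, 0, 0, 0, 0, 0, 0, 0, 0, 0, 0, 0, 0, 0, 0, 0, 0, 0, 0, 0, 0, 0, 0, 0]'

```text
time_s: 7.12
ee_pos: [0.6046, -0.2446, 0.0796]
ee_rot: [179.8, 0.2, 97.5]
contact_force: [0.4, -0.9, 5.8]
grip_width: 0.0344
gripper_force: 63.1
```

carry_out --commands '[0, 0, -0.015, 0, 0, 0, 0, 0, 0, -0.05, 0, 0, 0, 0, 0, 0, -0.09, 0, 0, 0, 0, 0, 0, -0.125, 0, 0, 0, 0, 0, 0, -0.125, 0, 0, 0, 0]'

```text
time_s: 7.75
ee_pos: [0.6048, -0.2446, 0.2068]
ee_rot: [179.6, 0.3, 97.5]
contact_force: [1.2, -0.9, -1.2]
grip_width: 0.035
gripper_force: 62.4
```

```bash
python3 -c "
from h import *
plan([.525,.131,.2],77.8); print(arm.state()['grip_width'])"
```

```text
now [ 0.6048 -0.2446  0.2068] [179.63   0.26  97.48] 7.75
shift [ 0.3829 -0.0302  0.0048] turn [0.0072 0.0035 0.3435]
0.035037682671770515
```

carry_out --commands '[0.03, -0.002, 0, 0, 0, 0, 0, 0.075, -0.006, 0, 0, 0, 0, 0, 0.12, -0.009, 0, 0, 0, 0, 0, 0.165, -0.013, 0, 0, 0, 0, 0, 0.2, -0.016, 0, 0, 0, 0, 0]'

```text
time_s: 8.38
ee_pos: [0.5595, -0.0456, 0.1998]
ee_rot: [-179.8, -0.1, 97.5]
contact_force: [-0.3, 0.6, -1.8]
grip_width: 0.0345
gripper_force: 62.3
```

carry_out --commands '[0.045, -0.004, 0, 0, 0, 0.08, 0, 0.09, -0.007, 0, 0, 0, 0.16, 0, 0.13, -0.01, 0, 0, 0, 0.25, 0, 0.165, -0.013, 0, 0, 0, 0.32, 0, 0.183, -0.0145, 0, 0, 0, 0.3435, 0]'

```text
time_s: 9.0
ee_pos: [0.5212, 0.1337, 0.1998]
ee_rot: [-179.8, 0.1, 77.9]
contact_force: [-0.3, -0.5, -0.1]
grip_width: 0.0345
gripper_force: 62.3
```

```bash
cat > look.py <<'E'
from h import *
import sys
plan([.525,.131,.091],77.8)
p,d=vision.grab_frame("wrist"); cv2.imwrite(f"pics/{sys.argv[1]}.png",p[:,:,::-1]); np.save("w.npy",d)
E
python3 look.py w4
```

```text
now [0.5212 0.1337 0.1998] [-1.7978e+02  6.0000e-02  7.7860e+01] 9.0
shift [-0.0017  0.0047  0.1088] turn [-0.0038  0.001   0.001 ]
```

View pics/w4.png

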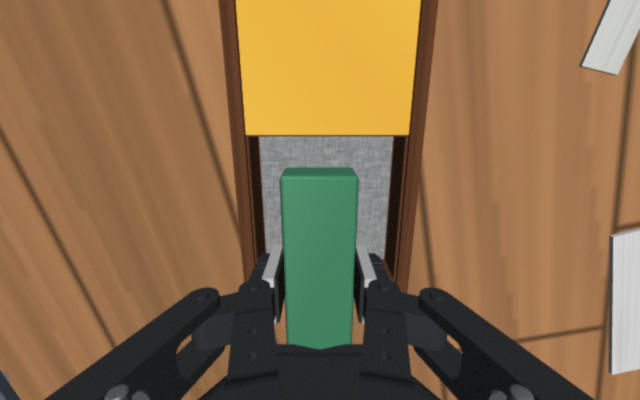

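The stone is held square over the open well. The cover edge is at row 135 and the rails at columns 240 and 415. I check the offsets and the stone's tilt by depth.

```bash
python3 - <<'E'
from h import *
d=np.load("w.npy"); c=vision.calibration("wrist"); T=c["tool_from_camera"]
for n,u,v in [("coveredge",330,132),("railL",241,200),("railR",413,200),("railLo",236,160),("railRo",421,160),("st",320,182),("st",320,240),("st",320,300),("st",320,335),("stL",285,240),("stR",352,240)]:
    z=d[v,u]; print(n,(T[:3,:3]@(np.linalg.inv(c["K"])@[u,v,1]*z)+T[:3,3]).round(4))
m=d[200]; print((m[225:430:3]*1000).astype(int))
E
```

```text
coveredge [0.0636 0.0069 0.1482]
railL [ 0.0127 -0.0615  0.143 ]
railR [0.0129 0.0715 0.143 ]
railLo [ 0.0435 -0.0631  0.1441]
railRo [0.0351 0.0946 0.2   ]
st [ 0.0473 -0.0007  0.0561]
st [ 0.0186 -0.0006  0.0567]
st [-0.0139 -0.0006  0.0551]
st [-0.0361 -0.0005  0.0554]
stL [ 0.0193 -0.0172  0.0551]
stR [0.0185 0.0148 0.0569]
[281 282 281 281 223 222 222 222 223 233 243 256 268 269 270 270 270 269
 271 131 130 131 129 130 132 130 131 131 130 132 130 130 130 132 130 131
 130 130 131 131 132 131 130 130 131 269 270 271 269 269 270 269 270 270
 269 264 254 244 233 232 222 222 222 221 280 280 281 280 282]
```

carry_out --commands '[-0.001, 0.0048, 0.03, 0, 0, 0, 0, -0.001, 0.0048, 0.06, 0, 0, 0, 0, -0.001, 0.0048, 0.085, 0, 0, 0, 0, -0.001, 0.0048, 0.1, 0, 0, 0, 0, -0.001, 0.0048, 0.105, 0, 0, 0, 0]'

```text
time_s: 9.68
ee_pos: [0.5264, 0.1295, 0.0951]
ee_rot: [-179.8, 0.1, 77.8]
contact_force: [0.2, -0.4, -0.4]
grip_width: 0.0347
gripper_force: 62.4
```

carry_out --commands '[0, 0, 0.002, 0, 0, 0, 0, 0, 0, 0.004, 0, 0, 0, 0, 0, 0, 0.005, 0, 0, 0, 0, 0, 0, 0.005, 0, 0, 0, 0]'

```text
time_s: 10.18
ee_pos: [0.5278, 0.1301, 0.0924]
ee_rot: [180.0, -0.0, 77.8]
contact_force: [0.0, 0.4, -2.3]
grip_width: 0.0343
gripper_force: 62.4
```

carry_out --commands '[0, 0, 0.001, 0, 0, 0, 0, 0, 0, 0.002, 0, 0, 0, 0, 0, 0, 0.002, 0, 0, 0, 0]'

```text
time_s: 10.55
ee_pos: [0.5274, 0.1301, 0.0898]
ee_rot: [-180.0, 0.0, 77.8]
contact_force: [-0.4, -0.4, -1.8]
grip_width: 0.0351
gripper_force: 62.4
```

```bash
python3 -c "
from h import *
for i in range(3):
    s=arm.state(); print(s['ee_pos'],s['contact_force'],s['joint_positions']); vision.grab_frame('wrist')"
```

```text
[0.52742229 0.13005541 0.08979735] [-0.37576427 -0.40735202 -1.76288553] [ 6.77779601e+00  9.07428377e+00 -1.21485966e+01  6.87870117e+01
  1.33223416e-04  1.08978689e+02]
[0.52742539 0.13004015 0.0898294 ] [-0.60562179 -1.08473952 -0.84085707] [ 6.77626209e+00  9.07205844e+00 -1.21472650e+01  6.87898687e+01
 -1.24791387e-04  1.08977568e+02]
[0.52746505 0.13004035 0.08988096] [-0.64113092 -0.31502581 -1.03872401] [ 6.77513265e+00  9.07020869e+00 -1.21431693e+01  6.87904010e+01
  1.32805496e-03  1.08977195e+02]
```

Nearly touching, so I lower a little further until the force rises.

carry_out --commands '[0, 0, 0.001, 0, 0, 0, 0, 0, 0, 0.002, 0, 0, 0, 0, 0, 0, 0.002, 0, 0, 0, 0]'

```text
time_s: 11.08
ee_pos: [0.5275, 0.1301, 0.0896]
ee_rot: [180.0, 0.0, 77.8]
contact_force: [-3.1, -0.3, 7.2]
grip_width: 0.0345
gripper_force: 63.2
```

Contact. I release and lift.

carry_out --commands '[0, 0, 0, 0, 0, 0, 0.6, 0, 0, 0, 0, 0, 0, 0.6, 0, 0, 0, 0, 0, 0, 0.6, 0, 0, -0.02, 0, 0, 0, 0.6, 0, 0, -0.05, 0, 0, 0, 0.6]'

```text
time_s: 11.7
ee_pos: [0.5263, 0.1299, 0.1368]
ee_rot: [-179.8, 0.1, 77.8]
contact_force: [1.0, -1.0, 0.1]
grip_width: 0.0512
gripper_force: 0.0
```

carry_out --commands '[0, 0, -0.04, 0, 0, 0, 0.6, 0, 0, -0.075, 0, 0, 0, 0.6, 0, 0, -0.075, 0, 0, 0, 0.6]'

```text
time_s: 12.08
ee_pos: [0.5296, 0.1303, 0.2168]
ee_rot: [179.6, -0.1, 77.8]
contact_force: [0.4, 0.7, 0.1]
grip_width: 0.0512
gripper_force: 0.0
```

```bash
python3 look.py w5; python3 -c "
from h import *
plan([.560,.2976,.2],167.8)"
```

```text
now [0.5296 0.1303 0.2168] [ 1.7958e+02 -1.4000e-01  7.7800e+01] 12.075
shift [-0.0006 -0.0056  0.1258] turn [ 0.0073 -0.0025 -0.0001]
now [0.5285 0.1302 0.2145] [ 1.798e+02 -7.000e-02  7.780e+01] 12.125
shift [ 0.1703 -0.0047  0.0147] turn [ 0.0037  0.0018 -1.5709]
```

View pics/w5.png

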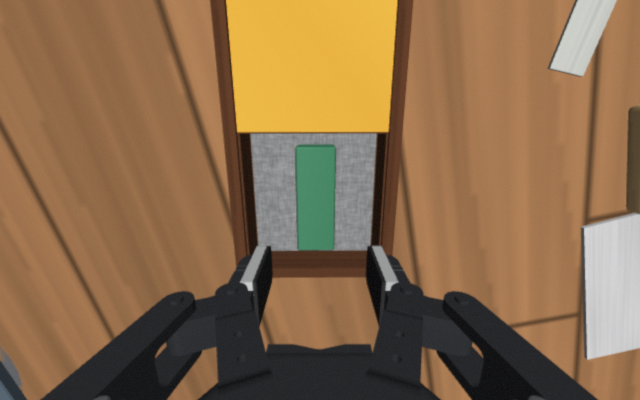

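The stone lies flat in the well at (316,198), clear of the cover and walls. Keeping this orientation, I go to the block and grip it across its 36 mm.

carry_out --commands '[0.04, 0, 0, 0, 0, 0, 0.85, 0.085, -0.001, 0, 0, 0, 0, 0.85, 0.13, -0.002, 0, 0, 0, 0, 0.85, 0.17, -0.003, 0, 0, 0, 0, 0.85, 0.17, -0.003, 0, 0, 0, 0, 0.85]'

```text
time_s: 12.75
ee_pos: [0.5595, 0.2991, 0.2097]
ee_rot: [-179.8, 0.1, 78.0]
contact_force: [-0.5, -0.7, 0.4]
grip_width: 0.0729
gripper_force: 0.0
```

```bash
python3 - <<'E'
from h import *
plan([.560,.2976,.134],77.8)
p,d=vision.grab_frame("wrist"); c=vision.calibration("wrist"); T=c["tool_from_camera"]
m=(p.max(2)<60)&(d>0); m[:120]=0; m[250:]=0; m[:,:270]=0; m[:,370:]=0
v,u=np.nonzero(m); P=np.c_[u,v,np.ones(len(u))]@np.linalg.inv(c["K"]).T*d[v,u][:,None]@T[:3,:3].T+T[:3,3]
z=np.quantile(P[:,2],.3); k=abs(P[:,2]-z)<.004; print(len(P),z,np.quantile(P[k],[.02,.5,.98],axis=0).round(4))
E
```

```text
now [0.5595 0.2991 0.2097] [-1.7979e+02  1.0000e-01  7.8010e+01] 12.75
shift [-0.0012  0.0011  0.0757] turn [-0.0036  0.0017  0.0037]
1127 0.13358496170688583 [[-0.0074 -0.0146  0.1325]
 [ 0.0002  0.0019  0.1337]
 [ 0.0066  0.018   0.1369]]
```

Block centred within 2 mm. Descend and close.

carry_out --commands '[0, 0.0015, 0.03, 0, 0, 0, 0.85, 0, 0.0015, 0.06, 0, 0, 0, 0.85, 0, 0.0015, 0.076, 0, 0, 0, 0.85, 0, 0.0015, 0.076, 0, 0, 0, 0, 0, 0.0015, 0.076, 0, 0, 0, 0]'

```text
time_s: 13.42
ee_pos: [0.5624, 0.2964, 0.1382]
ee_rot: [179.9, -0.1, 77.8]
contact_force: [-6.7, 0.2, 4.1]
grip_width: 0.0369
gripper_force: 7.4
```

carry_out --commands '[0, 0, 0, 0, 0, 0, 0, 0, 0, 0, 0, 0, 0, 0, 0, 0, 0, 0, 0, 0, 0]'

```text
time_s: 13.8
ee_pos: [0.5617, 0.2966, 0.1386]
ee_rot: [180.0, -0.0, 77.8]
contact_force: [-4.6, -1.8, 6.5]
grip_width: 0.0342
gripper_force: 61.8
```

carry_out --commands '[-0.02, 0, 0, 0, 0, 0, 0, -0.045, 0, 0, 0, 0, 0, 0, -0.07, 0, 0, 0, 0, 0, 0, -0.095, 0, 0, 0, 0, 0, 0, -0.12, 0, 0, 0, 0, 0, 0]'

```text
time_s: 14.42
ee_pos: [0.5367, 0.1803, 0.1386]
ee_rot: [180.0, -0.3, 77.9]
contact_force: [-3.1, 2.3, 5.1]
grip_width: 0.0341
gripper_force: 61.7
```

carry_out --commands '[-0.008, 0, 0, 0, 0, 0, 0, -0.014, 0, 0, 0, 0, 0, 0, -0.017, 0, 0, 0, 0, 0, 0, -0.018, 0, 0, 0, 0, 0, 0, -0.018, 0, 0, 0, 0, 0, 0]'

```text
time_s: 15.05
ee_pos: [0.5332, 0.1641, 0.1386]
ee_rot: [180.0, -0.4, 77.9]
contact_force: [-4.2, 5.4, 5.0]
grip_width: 0.0339
gripper_force: 61.6
```

carry_out --commands '[-0.002, 0, 0, 0, 0, 0, 0, -0.004, 0, 0, 0, 0, 0, 0, -0.004, 0, 0, 0, 0, 0, 0]'

```text
time_s: 15.42
ee_pos: [0.5331, 0.1634, 0.1386]
ee_rot: [180.0, -0.9, 78.0]
contact_force: [-2.4, 13.7, 1.6]
grip_width: 0.034
gripper_force: 61.3
```

Firmly at the stop. I release, lift and check.

carry_out --commands '[0, 0, 0, 0, 0, 0, 0.85, 0, 0, 0, 0, 0, 0, 0.85, 0, 0, 0, 0, 0, 0, 0.85, 0, 0, -0.03, 0, 0, 0, 0.85, 0, 0, -0.08, 0, 0, 0, 0.85]'

```text
time_s: 16.05
ee_pos: [0.5306, 0.1569, 0.2151]
ee_rot: [-179.7, 0.1, 77.7]
contact_force: [0.7, 0.4, 0.3]
grip_width: 0.0725
gripper_force: 0.0
```

carry_out --commands '[-0.01, 0, -0.05, 0, 0, 0, 0.85, -0.02, 0, -0.09, 0, 0, 0, 0.85, -0.02, 0, -0.09, 0, 0, 0, 0.85]'

```text
time_s: 16.42
ee_pos: [0.5296, 0.1374, 0.312]
ee_rot: [179.5, -0.2, 77.7]
contact_force: [-0.5, 0.2, -0.2]
grip_width: 0.0723
gripper_force: 0.0
```

```bash
python3 look.py w6
```

```text
now [0.5296 0.1374 0.312 ] [ 1.7947e+02 -1.5000e-01  7.7700e+01] 16.425
shift [-0.0079 -0.0052  0.221 ] turn [ 0.0092 -0.0027 -0.0017]
```

View pics/w6.png

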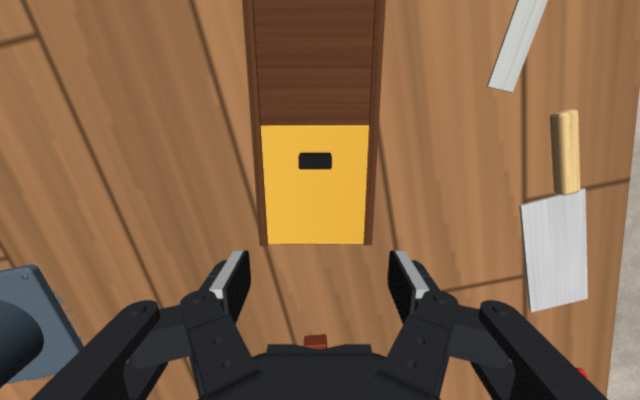

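The cover runs right to the case's front end (row 244), with its grip at (315,160), so it is fully shut. The gripper is clear.

```bash
python3 -c "
from rig import arm
print(arm.close_job())"
```

```text
the job is handed in; nothing more can be done
None
```

The green whetstone lies flat in the well with the yellow cover slid fully shut over it, the brown stone was never touched, and the job was handed in at about 16.5 s of the 67 s allowed; no verdict came back.

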